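Free the soap pearl stuck in the tilting dispenser tube

ROBOT

A 6-joint arm with a two-finger parallel gripper is mounted at the origin on the work surface. World frame = base frame: x ahead of the robot, y to its left, z up, the work surface at z = 0. Lengths are in m, angles in rad, forces in N, time in s.
With the tool pointing down it reaches from about 0.35 to 0.975 m from the base axis. Payload 4.9 kg.
Tool frame: the origin (TCP) lies at the very end of the fingers, on their centre line; the grasp point (between the pads) lies 19 mm behind it; z points along the fingers, y is the line along which they close (so a half turn about z gives the same grasp; the last joint's range is limited). The gripper opens to 85 mm and grips with 20 to 120 N. Pads are 22 mm wide; open, the fingers measure 114 mm over their backs; the gripper's body (76 mm by 85 mm) begins 54 mm behind the grasp point. The pads swing forward as they close: fully open they stand 13 mm farther back than shut.
Start: joints at [1.137, 0.053, 1.613, -0, 1.476, -0.119], TCP at [0.194, 0.594, 0.231] pointing down, gripper open.
Joint ranges: [-3.01, 3.01], [-1.01, 2.22], [0.06, 2.58], [-1.02, 4.17], [0.09, 2.62], [-3.14, 3.14]. Speed limits (rad/s): [2.57, 2.57, 3.14, 3.14, 3.14, 3.14].

INTERFACE

Orientations are given as a unit quaternion [w, x, y, z].
In Python, from plant import manip gives the robot as it stands.
- The arm moves only by the tool play_rows, never from a script. Its argument "series" is a list that holds one entry, the list of rows, each a list of 7 numbers: the shift along the world's x, y, z in m, then the turn, a rotation vector about the world's x, y, z in degrees, then the opening, from 0 (shut) to 1 (fully open). In form: [[[dx, dy, dz, rx, ry, rz, grip], ...]]. A call has 1 to 10 rows; each row shifts and turns the commanded pose from where the row before left it; what a row does not reach is not made up. A row lasts 1/10 s, in which the tool goes at most 50 mm and 8.59 degrees, less where a joint would pass 70% of its speed; a pose out of reach is approached as far as the arm can. A call with a gripper value outside its range is refused whole. The fingers move at their own pace and stop on an object; the grip force is fixed at half the most. Time passes only in rows, so rows that do not move let the fingers close. It gives the time, the measured TCP pose, the force, the opening and the grip force at its end, in the units of the state.
- manip.state(): the state, without advancing time (a new reading comes with each control period).
- manip.grab_frame(name): name is "scene" or "top"; returns a dict with "frame" (384x512x3 uint8, blue, green, red), "mtx" (3x3 intrinsics, pixels), "k1" (the pictures are not rectified: a ray, as slopes to the right and down, at radius r is drawn at 1 + k1 r^2 times it, then the intrinsics apply), "R" (3x3) and "t" (3): a world point X has camera coordinates R X + t. Camera axes: x right, y down, z forward; pixel columns grow to the right and rows downward; lengths in m; the calibration is good to about 2 mm. A picture is of the moment at which its call begins. There is no depth.
- manip.job_done(): hands the job in; it is judged then, once.
The state is a dict: "time": time; "joint_pos": joint angles; "joint_vel": joint speeds; "joint_efforts": joint torques, N m; "tool_pos": TCP position; "tool_rot": TCP orientation; "contact_force": force on the tool from outside, world axes, zero at the start; "ft_torque": the same for the moment, N m; "gripper_width": opening from 0.0 (shut) to 1.0 (fully open); "grasp_force": force on a finger pad.
Only numpy, scipy, OpenCV 4.12 (cv2) and the standard library are available. Lean on these libraries where they do the work, as an engineer would, in place of code of your own. Each camera call takes 0.05 s, during which the arm holds its last target. There are 200 camera calls.

TASK

A soap pearl is stuck in the bottom of the tilting clear tube on its metal stand. Tip the tube fully upright over the ceramic cup, then take the steel push rod (the one with the round flange and thick grip) out of the brush stand and push it down inside the tube so that the pearl drops into the cup. Leave the rod in the upright tube, pushed down until its flange sits on the tube's mouth, and let go.

Things in the scene. Friction and masses are not known exactly. Their poses are not given: they have to be found in the camera images.
- tube (a joint): Lean of the clear tube from upright, rad: 0 upright (hard stop), at most 0.72; starts 0.38 to 0.68. Stiff hinge (0.12 N m, ~2 N at the mouth): stays where left. To raise it, push its mouth rim from the side it leans to, inward and up along its arc (a level push can jam). The fixed stand has a fork arm 46 mm either side of the tube, 100 mm high, and holds a white cup (64 mm wide, 48 high) under it.
- tube_mouth (a point): Centre of the tube's open upper end; z points out along the tube's axis, so its level part points the way the tube leans (this frame's -x side). The hinge (along y) crosses the axis 75 mm below here, 92 mm above the shelf. Tube 103 mm long, outside 42, bore 36; flared aluminium mouth 56 outside, 48 inside. Upright, this point is 167 mm above the shelf.
- rod_grip (a point): Centre of the steel push rod's grip (24 mm thick, 44 tall), z up the rod, 121 mm up at the start. Flange 55 mm wide, 4 thick, its underside 26 mm below here; shaft 12 mm thick, foot 111 mm below here. 70 g. Stands upright in one of 3 wells (75 mm apart, 30 deep) of a wooden stand 60 x 220 x 40; a toothbrush (top 185 mm up) and a T-headed razor (132 mm up) in the others.
- pearl_center (a point): Centre of the hard cream soap pearl, a 25 mm ball, 12 g, pinched by two sprung rubber lips inside the tube at the hinge axis, 75 mm below the mouth. A push of about 3 to 6 N over some 5 to 8 mm frees it and it drops out of the tube's open bottom into the cup. With the flange on the mouth the rod's foot is 10 mm below the hinge axis: far enough.
Things that resemble listed ones, but are neither listed nor needed, are in the scene too. Leave any blue or orange look-alike of the part that bears rod_grip alone.

How it is judged:
On the way, in this order (a step that is already met when the one before it is completed fails the run):
1. the tube is tipped upright (within 0.12 rad) with the pearl still stuck in it (value of joint tube below 0.12 rad and distance between pearl_center and tube_mouth below 0.085 m), for 0.1 s.
2. the rod's foot is at least 10 mm inside the upright tube's mouth, the pearl still stuck below it (value of joint tube below 0.15 rad and z of rod_grip in the frame of tube_mouth between 0.02 and 0.101 m and horizontal distance between rod_grip and tube_mouth below 0.025 m and distance between pearl_center and tube_mouth below 0.085 m), for 0.02 s.
3. the rod has pushed the pearl out into the cup (z of rod_grip in the frame of tube_mouth below 0.06 m and height (world z) of pearl_center below 0.05 m and horizontal distance between pearl_center and tube_mouth below 0.035 m), for 0.1 s.
At the end, for the whole second after the job is handed in: Tube within 0.15 rad of upright; pearl in the cup (centre 18 to 50 mm above the shelf, within 35 mm of the tube's axis); rod standing in the tube within 0.26 rad of upright, its grip centre within 25 mm of the tube's axis and at most 38 mm above the mouth (26 mm when seated) (value of joint tube below 0.15 rad and height (world z) of pearl_center between 0.018 and 0.05 m and horizontal distance between pearl_center and tube_mouth below 0.035 m and z of rod_grip in the frame of tube_mouth between 0.01 and 0.038 m and horizontal distance between rod_grip and tube_mouth below 0.025 m and angle between rod_grip's own z axis and vertical below 0.26 rad); the robot touches nothing.
It also fails if it takes over 64 s, if anything falls off the work surface, if the arm or the gripper's body presses on something with over 40 N, if the wrist force passes 120 N, or if a joint passes its speed limit or range.

## Working session

There is one attempt and no reset: what is moved stays moved. The work goes in short steps, Python scripts to look and compute and a tool call to move; the robot and the scene stay as the last step left them, time stands still between calls to the robot, and variables do not carry over. Pictures are saved under pics/ and viewed, at most 13 in all, crops included, and the job is handed in when it is done.

Besides the shell and the picture viewer there is one more tool, called after "Request:" as name([rows], argument=value, ...), one row to a line, values as JSON. play_rows: Moves the arm, as the interface text tells. Its arguments: {"type":"object","properties":{"series":{"type":"array"}},"required":["series"]}

```bash
mkdir -p pics; cat > h.py <<'E'
from plant import manip
import numpy as np, cv2
def grab(n):
    return manip.grab_frame(n)
def ray(f,u,v):
    K=np.array(f["mtx"]);R=np.array(f["R"]);t=np.array(f["t"]).ravel()
    p=cv2.undistortPoints(np.array([[[u,v]]],float),K,np.array([f["k1"],0,0,0.]))[0,0]
    return -R.T@t, R.T@np.array([p[0],p[1],1.])
def atz(f,u,v,z):
    c,d=ray(f,u,v); return c+d*(z-c[2])/d[2]
def proj(f,X):
    K=np.array(f["mtx"]);R=np.array(f["R"]);t=np.array(f["t"]).ravel()
    return cv2.projectPoints(np.array([X],float).reshape(-1,1,3),cv2.Rodrigues(R)[0],t,K,np.array([f["k1"],0,0,0.]))[0].reshape(-1,2)
def tri(fa,a,fb,b):
    c1,d1=ray(fa,*a);c2,d2=ray(fb,*b)
    s=np.linalg.lstsq(np.c_[d1,-d2],c2-c1,rcond=None)[0]
    p,q=c1+d1*s[0],c2+d2*s[1]; return (p+q)/2,np.linalg.norm(p-q)
E
python3 - <<'E'
from h import *
import pickle
for n in("scene","top"):
    f=grab(n);pickle.dump(f,open(n+".pkl","wb"))
    cv2.imwrite(f"pics/{n}0.png",cv2.resize(f["frame"],(800,600),interpolation=cv2.INTER_CUBIC))
    c,d=ray(f,256,192);print(n,c,d)
s=manip.state();print(s)
E
```

```text
scene [ 1.2241303  -0.36107775  0.58189359] [-0.758662    0.39180846 -0.52131272]
top [ 0.42191708 -0.02844254  0.95694616] [ 0.20307948  0.01799491 -0.97904222]
{'time': 0.1, 'joint_pos': array([ 1.13703024e+00,  5.32890936e-02,  1.61417956e+00,  2.70644765e-05,
        1.47600000e+00, -1.19021680e-01]), 'joint_vel': array([ 0.00015693, -0.00091641, -0.00305142,  0.00073996, -0.00026599,
        0.00022415]), 'joint_efforts': array([-4.72209237e-06, -3.94904459e+01, -3.71362638e+01, -2.33387764e-04,
        4.01508223e-03,  1.87868494e-06]), 'tool_pos': array([0.19324642, 0.59377245, 0.23017338]), 'tool_rot': array([-2.68928270e-04,  1.56724638e-01,  9.87641893e-01, -8.98723516e-04]), 'contact_force': array([ 0.18320834, -0.44926034,  0.08659241]), 'ft_torque': array([ 0.00933526,  0.00897491, -0.0262315 ]), 'grasp_force': 0.0, 'gripper_width': 1.0019663880911003}
```

View pics/scene0.png

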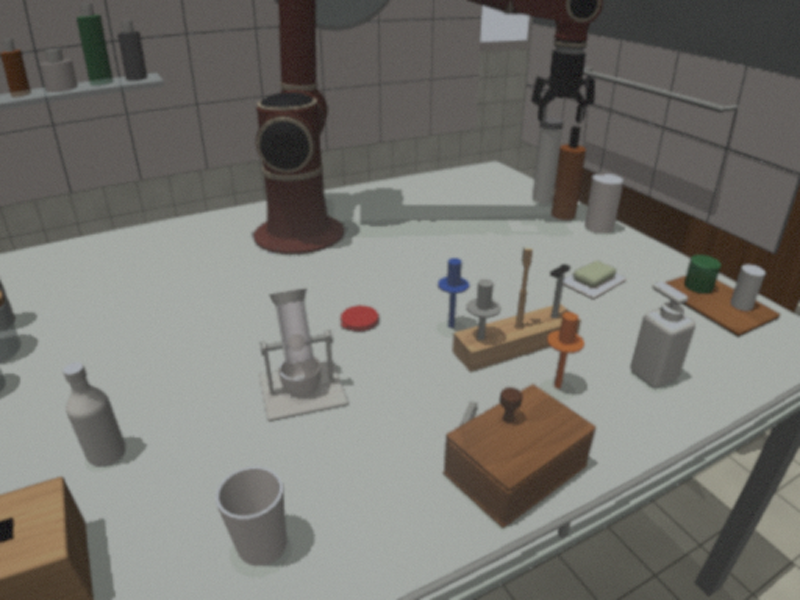

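View pics/top0.png

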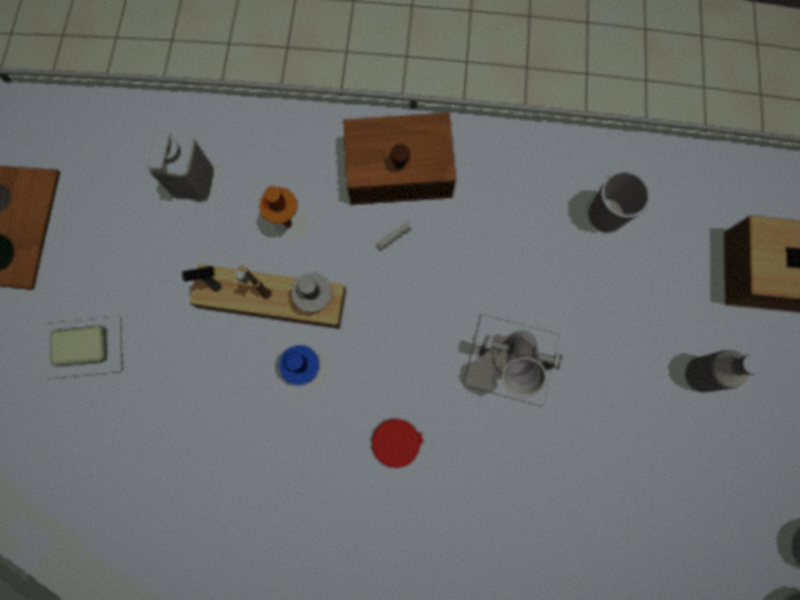

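The scene view shows the tube mouth at (289,295) and the rod grip at (485,293). The top view shows the mouth at (523,377), fork tops at (497,342) and (558,360), and the grip top at (308,286). All positions are in the 800x600 pictures.

```bash
python3 - <<'E'
from h import *
import pickle
S=pickle.load(open("scene.pkl","rb"));T=pickle.load(open("top.pkl","rb"));k=.64
P=lambda a:(a[0]*k,a[1]*k)
print("mouth",tri(S,P((289,296)),T,P((523,377))))
print("grip",tri(S,P((485,284)),T,P((307,285))), tri(S,P((484,308)),T,P((311,293))))
print("grip z.143",atz(T,*P((307,285)),.143),"flange",atz(T,*P((311,293)),.097))
for q in((477,316),(559,330),(545,405),(466,388)):print("base",atz(T,*P(q),.008))
for q in((497,342),(557,360)):print("fork",atz(T,*P(q),.1))
for q in((197,268),(345,285),(340,326),(191,304)):print("stand",atz(T,*P(q),.04))
def crop(f,x0,y0,w,h,s):return cv2.resize(f["frame"][y0:y0+h,x0:x0+w],None,fx=s,fy=s,interpolation=cv2.INTER_CUBIC)
a=crop(S,155,175,75,95,5);b=crop(T,290,190,80,75,5)
c=np.zeros((475,775,3),np.uint8);c[:475,:375]=a;c[:375,375:]=b
cv2.imwrite("pics/c1.png",c)
E
```

```text
mouth (array([ 0.50767843, -0.17425964,  0.14801096]), np.float64(0.0019493178489538294))
grip (array([0.59955106, 0.10838565, 0.14023909]), np.float64(0.0011190016741261337)) (array([0.5991618 , 0.10978378, 0.09567285]), np.float64(0.002924035011891476))
grip z.143 [0.59866038 0.10742658 0.143     ] flange [0.5981394  0.10827036 0.097     ]
base [ 0.60579788 -0.12689789  0.008     ]
base [ 0.59656342 -0.24985568  0.008     ]
base [ 0.48466347 -0.23513554  0.008     ]
base [ 0.49840314 -0.11892158  0.008     ]
fork [ 0.55554367 -0.14646003  0.1       ]
fork [ 0.53913239 -0.22772945  0.1       ]
stand [0.63071072 0.28993713 0.04      ]
stand [0.62639084 0.06972255 0.04      ]
stand [0.56601341 0.06994466 0.04      ]
stand [0.57647298 0.28994222 0.04      ]
```

View pics/c1.png

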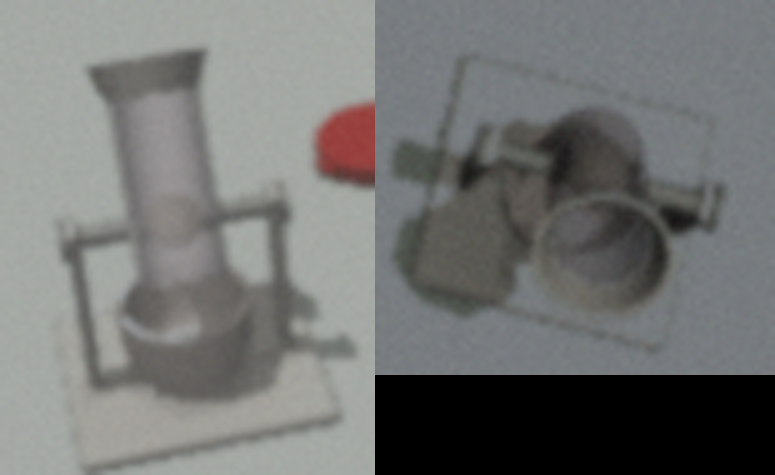

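The crop shows fork arm tops at (487,140) and (708,205) and the mouth ellipse centred at (603,252), about 130 px wide. The tube leans toward the robot and slightly to its right. The pearl sits at the hinge.

```bash
python3 - <<'E'
from h import *
import pickle
from scipy.optimize import least_squares
S=pickle.load(open("scene.pkl","rb"));T=pickle.load(open("top.pkl","rb"))
ct=lambda x,y:(290+(x-375)/5,190+y/5); cs=lambda x,y:(155+x/5,175+y/5)
L,R=ct(487,140),ct(708,205)
for z in(.092,.1):
    a,b=atz(T,*L,z),atz(T,*R,z);print(a,b,(a+b)/2,np.linalg.norm(a-b))
m=ct(603,252); ms=cs(148,70)
print("mouth tri",tri(S,ms,T,m))
obs=np.r_[L,R,m,ms,cs(65,235),cs(280,205)]
def model(p):
    x,y,phi,th=p; d=np.array([np.cos(phi),np.sin(phi),0]);n=np.array([-d[1],d[0],0])
    h=np.array([x,y,.092]);M=h+.075*(np.sin(th)*d+np.cos(th)*np.array([0,0,1]))
    s=1 if n[1]>0 else -1
    l,r=h+s*.046*n,h-s*.046*n
    up=np.array([0,0,.006])
    return np.r_[proj(T,[l+up,r+up,M]).ravel(),proj(S,[M,r+up,l+up]).ravel()]
r=least_squares(lambda p:model(p)-obs,[.55,-.187,-2.9,.5])
print(r.x,r.fun.round(1))
x,y,phi,th=r.x;d=np.array([np.cos(phi),np.sin(phi)])
print("mouth",x+.075*np.sin(th)*d[0],y+.075*np.sin(th)*d[1],.092+.075*np.cos(th), "dir",d)
E
```

```text
[ 0.55750096 -0.13554517  0.092     ] [ 0.53899232 -0.22990757  0.092     ] [ 0.54824664 -0.18272637  0.092     ] 0.09616045232490084
[ 0.55624693 -0.13455456  0.1       ] [ 0.53790947 -0.22804419  0.1       ] [ 0.5470782  -0.18129938  0.1       ] 0.09527105173966549
mouth tri (array([ 0.50929657, -0.17541391,  0.15036109]), np.float64(0.0019920512752429104))
[ 0.54967592 -0.18237883 -3.33513777  0.59059156] [ 1.2 -0.8 -0.4 -1.3 -0.7 -0.1 -0.3 -1.7  0.6 -0.9 -1.7 -1.5]
mouth 0.5086917744607418 -0.17434599691820696 0.1542958559450831 dir [-0.98132854  0.19233902]
```

```bash
cat >> h.py <<'E'
from scipy.spatial.transform import Rotation as Ro
H=np.array([.549,-.1825,.092]);D=np.array([-.981,.192,0]);D/=np.linalg.norm(D);Z=np.array([0,0,1.])
def cur():
    s=manip.state();q=s["tool_rot"];return s["tool_pos"],Ro.from_quat([q[1],q[2],q[3],q[0]])
def pushpose(th,gap,s=.015):
    a=np.sin(th)*D+np.cos(th)*Z;p=np.cos(th)*D-np.sin(th)*Z
    y=np.cross(Z,D);y=y if y[1]>0 else -y
    z=-a;return H+(.075-s)*a+(.039+gap)*p, Ro.from_matrix(np.c_[np.cross(y,z),y,z])
def delta(c,t):
    return (t[0]-c[0]).round(4),np.degrees((t[1]*c[1].inv()).as_rotvec()).round(2)
E
python3 - <<'E'
from h import *
t=pushpose(.59,.025);print(t[0],t[1].as_matrix().round(2));print(delta(cur(),t))
ths=np.linspace(.59,0,8)
for g in(.025,.0):
  print("contact",g,pushpose(.59,g)[0].round(4))
for a,b in zip(ths,ths[1:]):print(round(b,3),delta(pushpose(a,0),pushpose(b,0)))
E
```

```text
[ 0.46404989 -0.16587368  0.10624934] [[-0.82  0.19  0.55]
 [ 0.16  0.98 -0.11]
 [-0.56  0.   -0.83]]
(array([ 0.2708, -0.7596, -0.1239]), array([ -8.4 , -32.78,   6.79]))
contact 0.025 [ 0.464  -0.1659  0.1062]
contact 0.0 [ 0.4844 -0.1699  0.1202]
0.506 (array([ 0.0026, -0.0005,  0.0054]), array([0.93, 4.74, 0.  ]))
0.421 (array([ 0.003 , -0.0006,  0.0052]), array([0.93, 4.74, 0.  ]))
0.337 (array([ 0.0034, -0.0007,  0.0049]), array([ 0.93,  4.74, -0.  ]))
0.253 (array([ 0.0038, -0.0007,  0.0046]), array([0.93, 4.74, 0.  ]))
0.169 (array([ 0.0042, -0.0008,  0.0043]), array([0.93, 4.74, 0.  ]))
0.084 (array([ 0.0045, -0.0009,  0.0039]), array([ 0.93,  4.74, -0.  ]))
0.0 (array([ 0.0048, -0.0009,  0.0035]), array([0.93, 4.74, 0.  ]))
```

Request:
play_rows([
  [[0.012,-0.038,-0.002,-0.42,-1.64,0.34,0],[0.012,-0.038,-0.002,-0.42,-1.64,0.34,0],[0.012,-0.038,-0.002,-0.42,-1.64,0.34,0],[0.012,-0.038,-0.002,-0.42,-1.64,0.34,0],[0.012,-0.038,-0.002,-0.42,-1.64,0.34,0],[0.012,-0.038,-0.002,-0.42,-1.64,0.34,0],[0.012,-0.038,-0.002,-0.42,-1.64,0.34,0],[0.012,-0.038,-0.002,-0.42,-1.64,0.34,0],[0.012,-0.038,-0.002,-0.42,-1.64,0.34,0],[0.012,-0.038,-0.002,-0.42,-1.64,0.34,0]],
])

```text
time: 1.1
tool_pos: [0.3134, 0.2129, 0.2107]
tool_rot: [0.147, 0.125, 0.981, -0.014]
contact_force: [0.2, -0.6, 0.2]
gripper_width: -0.002
grasp_force: 0.0
```

Request:
play_rows([
  [[0.012,-0.038,-0.002,-0.42,-1.64,0.34,0],[0.012,-0.038,-0.002,-0.42,-1.64,0.34,0],[0.012,-0.038,-0.002,-0.42,-1.64,0.34,0],[0.012,-0.038,-0.002,-0.42,-1.64,0.34,0],[0.012,-0.038,-0.002,-0.42,-1.64,0.34,0],[0.012,-0.038,-0.002,-0.42,-1.64,0.34,0],[0.012,-0.038,-0.002,-0.42,-1.64,0.34,0],[0.012,-0.038,-0.002,-0.42,-1.64,0.34,0],[0.012,-0.038,-0.002,-0.42,-1.64,0.34,0],[0,0,0,0,0,0,0]],
])

```text
time: 2.1
tool_pos: [0.4254, -0.1307, 0.1916]
tool_rot: [0.273, 0.1, 0.956, -0.027]
contact_force: [-0.5, -0.3, 0.1]
gripper_width: 0.001
grasp_force: 0.0
```

```bash
python3 - <<'E'
from h import *
print(cur()[0],delta(cur(),pushpose(.59,.025)))
E
```

```text
[ 0.42539852 -0.13074536  0.19156936] (array([ 0.0387, -0.0351, -0.0853]), array([-0.52, -1.91,  0.79]))
```

Request:
play_rows([
  [[0,-0.007,-0.017,-0.1,-0.38,0.16,0],[0,-0.007,-0.017,-0.1,-0.38,0.16,0],[0,-0.007,-0.017,-0.1,-0.38,0.16,0],[0,-0.007,-0.017,-0.1,-0.38,0.16,0],[0,-0.007,-0.017,-0.1,-0.38,0.16,0],[0.02,0,0,0,0,0,0],[0.019,0,0,0,0,0,0],[0,0,0,0,0,0,0]],
])

```text
time: 2.9
tool_pos: [0.4663, -0.1606, 0.1079]
tool_rot: [0.29, 0.087, 0.953, -0.026]
contact_force: [0.0, 0.0, -0.1]
gripper_width: 0.0
grasp_force: 0.0
```

```bash
python3 - <<'E'
from h import *
print(delta(cur(),pushpose(.59,.0)))
S=grab("scene");T=grab("top")
a=cv2.resize(S["frame"][130:280,140:240],None,fx=4,fy=4,interpolation=cv2.INTER_CUBIC)
b=cv2.resize(T["frame"][180:305,280:380],None,fx=4,fy=4,interpolation=cv2.INTER_CUBIC)
c=np.zeros((600,800,3),np.uint8);c[:,:400]=a;c[:500,400:]=b
cv2.imwrite("pics/c2.png",c)
E
```

```text
(array([ 0.0181, -0.0093,  0.0123]), array([-0.03,  0.05, -0.62]))
```

View pics/c2.png

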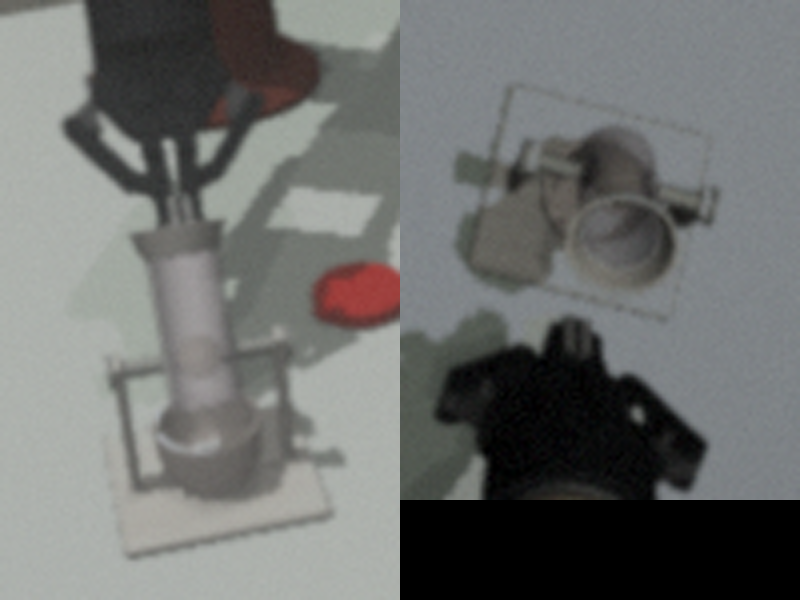

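The fingers are shut, parallel to the tube, about 20 mm short of the rim and 9 mm left of it. That matches the computed offset, so I move in and swing along the arc.

Request:
play_rows([
  [[0,-0.005,0,0,0,-0.6,0],[0.009,-0.002,0.006,0,0,0,0],[0.009,-0.002,0.006,0,0,0,0],[0.0013,-0.0003,0.0027,0.46,2.37,0,0],[0.0013,-0.0003,0.0027,0.46,2.37,0,0],[0.0015,-0.0003,0.0026,0.46,2.37,0,0],[0.0015,-0.0003,0.0026,0.46,2.37,0,0],[0.0017,-0.0003,0.0025,0.46,2.37,0,0],[0.0017,-0.0003,0.0025,0.46,2.37,0,0],[0,0,0,0,0,0,0]],
])

```text
time: 4.0
tool_pos: [0.494, -0.173, 0.1372]
tool_rot: [0.169, 0.096, 0.981, -0.017]
contact_force: [-0.1, 0.3, 0.9]
gripper_width: 0.002
grasp_force: 0.0
```

Request:
play_rows([
  [[0.0019,-0.0003,0.0023,0.46,2.37,0,0],[0.0019,-0.0003,0.0023,0.46,2.37,0,0],[0.0021,-0.0004,0.0021,0.46,2.37,0,0],[0.0021,-0.0004,0.0021,0.46,2.37,0,0],[0.0023,-0.0005,0.002,0.46,2.37,0,0],[0.0023,-0.0005,0.002,0.46,2.37,0,0],[0,0,0,0,0,0,0]],
])

```text
time: 4.7
tool_pos: [0.5061, -0.1751, 0.149]
tool_rot: [0.044, 0.097, 0.994, -0.005]
contact_force: [0.9, -0.4, 0.2]
gripper_width: 0.003
grasp_force: 0.0
```

```bash
python3 - <<'E'
from h import *
print(delta(cur(),pushpose(0,.0)))
S=grab("scene");T=grab("top")
a=cv2.resize(S["frame"][130:280,140:240],None,fx=4,fy=4,interpolation=cv2.INTER_CUBIC)
b=cv2.resize(T["frame"][180:305,280:380],None,fx=4,fy=4,interpolation=cv2.INTER_CUBIC)
c=np.zeros((600,800,3),np.uint8);c[:,:400]=a;c[:500,400:]=b
cv2.imwrite("pics/c3.png",c)
E
```

```text
(array([0.0046, 0.0001, 0.003 ]), array([1.08, 4.92, 0.06]))
```

View pics/c3.png

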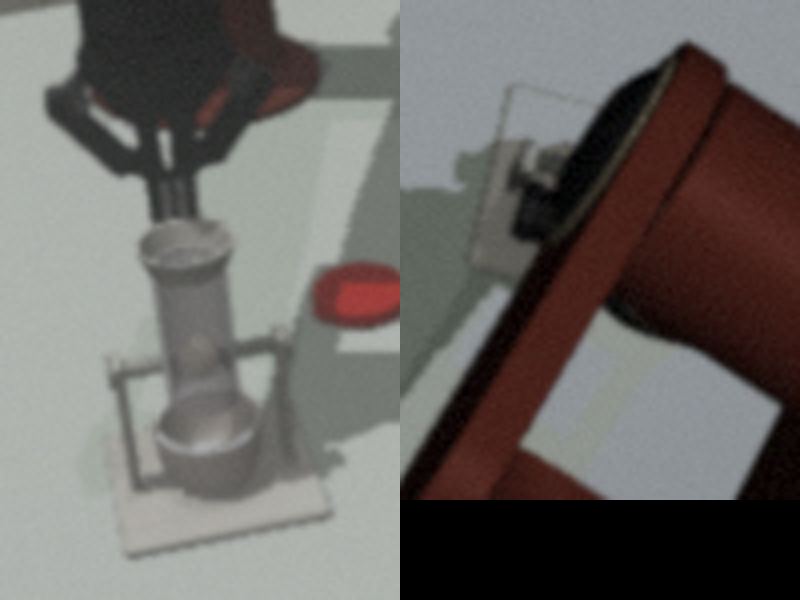

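The tube is following the fingers, with its mouth now at about (185,245) and facing up. I finish the arc and press lightly against the stop.

Request:
play_rows([
  [[0.0023,0,0.0015,0.54,2.46,0,0],[0.0023,0,0.0015,0.54,2.46,0,0],[0,0,0,0,0,0,0]],
])

```text
time: 5.1
tool_pos: [0.509, -0.1749, 0.1512]
tool_rot: [-0.002, 0.097, 0.995, -0.0]
contact_force: [-4.4, 0.4, 2.6]
gripper_width: 0.001
grasp_force: 2.2
```

Request:
play_rows([
  [[0.0015,-0.0003,0,0,0,0,0],[0,0,0,0,0,0,0]],
])

```text
time: 5.3
tool_pos: [0.5091, -0.175, 0.1513]
tool_rot: [-0.002, 0.097, 0.995, -0.0]
contact_force: [-8.0, 0.9, 3.0]
gripper_width: -0.002
grasp_force: 4.2
```

Request:
play_rows([
  [[0.0015,-0.0003,0,0,0,0,0],[0,0,0,0,0,0,0]],
])

```text
time: 5.5
tool_pos: [0.5092, -0.175, 0.1512]
tool_rot: [-0.004, 0.097, 0.995, 0.0]
contact_force: [-13.6, 2.5, 6.5]
gripper_width: 0.001
grasp_force: 7.0
```

The force rises with no further motion, so the tube is at its upright stop. I back off, lift, and check the rod area.

Request:
play_rows([
  [[-0.005,0.001,0,0,0,0,0],[-0.015,0.003,0,0,0,0,0],[-0.02,0.004,0,0,0,0,0],[0,0,0.04,0,0,0,0.6],[0,0.02,0.04,0,0,0,0.6],[0.01,0.04,0.02,0,0,0,0.6],[0.02,0.04,0,0,0,0,0.6],[0.02,0.04,0,0,0,0,0.6],[0,0,0,0,0,0,0.6]],
])

```text
time: 6.4
tool_pos: [0.5241, -0.0235, 0.2522]
tool_rot: [0.002, 0.094, 0.996, 0.001]
contact_force: [-0.4, -0.9, -0.1]
gripper_width: 0.6
grasp_force: 0.0
```

```bash
python3 - <<'E'
from h import *
import pickle
S=pickle.load(open("scene.pkl","rb"));T=pickle.load(open("top.pkl","rb"));k=.64
P=lambda a:(a[0]*k,a[1]*k)
print("brush",tri(S,P((527,252)),T,P((243,275))),"blue",tri(S,P((455,265)),T,P((295,362))),"bluefl",tri(S,P((454,284)),T,P((300,365))),"razor",tri(S,P((561,270)),T,P((198,273))))
print(cur()[0],delta(cur(),pushpose(0,0)))
S=grab("scene");T=grab("top")
pickle.dump((S,T),open("b.pkl","wb"))
a=cv2.resize(S["frame"][150:250,275:375],None,fx=4,fy=4,interpolation=cv2.INTER_CUBIC)
a2=cv2.resize(S["frame"][190:240,150:250],None,fx=4,fy=4,interpolation=cv2.INTER_CUBIC)
b=cv2.resize(T["frame"][150:275,110:210],None,fx=4,fy=4,interpolation=cv2.INTER_CUBIC)
c=np.zeros((600,800,3),np.uint8);c[:400,:400]=a;c[400:,:400]=a2;c[:500,400:]=b
cv2.imwrite("pics/c4.png",c)
E
```

```text
brush (array([0.59742329, 0.18488169, 0.17661305]), np.float64(0.004110695499036652)) blue (array([0.5012248 , 0.11463994, 0.12517694]), np.float64(0.003599270605010507)) bluefl (array([0.50155365, 0.1140337 , 0.08853322]), np.float64(0.00442078539868107)) razor (array([0.60461454, 0.25779281, 0.13009726]), np.float64(0.003562259612343875))
[ 0.52408247 -0.02347371  0.25220697] (array([-0.0134, -0.1515, -0.1002]), array([-0.1 ,  0.19, -0.25]))
```

View pics/c4.png

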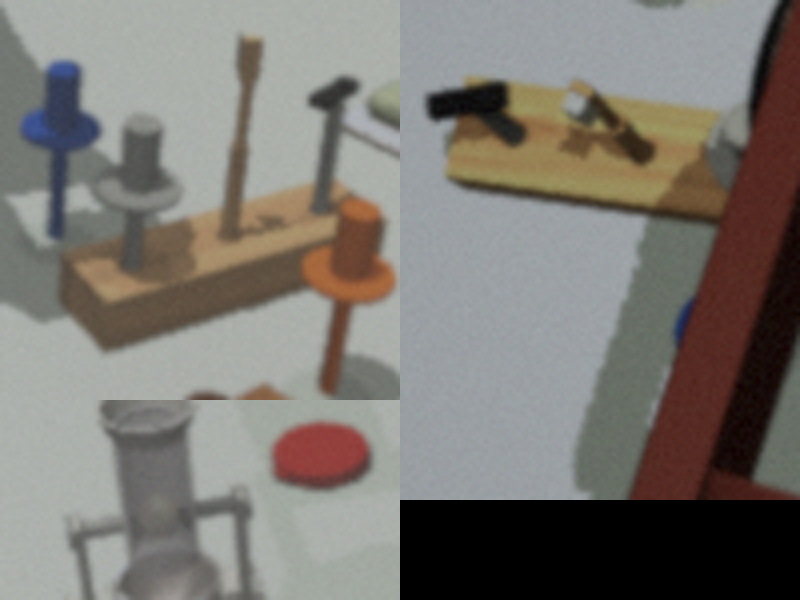

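The rod grip is at about (0.599,0.108). The brush top is 77 mm away along y and the blue look-alike 100 mm away along -x. I yaw the gripper so it closes roughly along x, which gives more clearance.

Request:
play_rows([
  [[0.0075,0.013,0,0,0,-6,0.6],[0.0075,0.013,0,0,0,-6,0.6],[0.0075,0.013,0,0,0,-6,0.6],[0.0075,0.013,0,0,0,-6,0.6],[0.0075,0.013,0,0,0,-6,0.6],[0.0075,0.013,0,0,0,-6,0.6],[0.0075,0.013,0,0,0,-6,0.6],[0.0075,0.013,0,0,0,-6,0.6],[0.0075,0.013,0,0,0,-6,0.6],[0,0,0,0,0,0,0.6]],
])

```text
time: 7.5
tool_pos: [0.5905, 0.089, 0.2515]
tool_rot: [-0.0, 0.539, 0.843, 0.001]
contact_force: [-0.7, 0.4, -0.4]
gripper_width: 0.596
grasp_force: 0.0
```

```bash
python3 - <<'E'
from h import *
p,r=cur();print(p,r.as_matrix().round(3),np.array([.599,.108,.111])-p)
E
```

```text
[0.59045267 0.08898537 0.25145772] [[-0.42   0.908  0.   ]
 [ 0.908  0.42   0.001]
 [ 0.001  0.001 -1.   ]] [ 0.00854733  0.01901463 -0.14045772]
```

Request:
play_rows([
  [[0.0085,0.019,0,0,0,0,0.6],[0,0,-0.03,0,0,0,0.6],[0,0,-0.03,0,0,0,0.6],[0,0,0,0,0,0,0.6]],
])

```text
time: 7.9
tool_pos: [0.5953, 0.1068, 0.1862]
tool_rot: [-0.004, 0.538, 0.843, -0.003]
contact_force: [-0.9, -0.1, -0.9]
gripper_width: 0.6
grasp_force: 0.0
```

```bash
python3 - <<'E'
from h import *
p,r=cur();print(p)
S=grab("scene")
cv2.imwrite("pics/c5.png",cv2.resize(S["frame"][120:250,265:375],None,fx=4.5,fy=4.5,interpolation=cv2.INTER_CUBIC))
E
```

```text
[0.59532914 0.10684806 0.18618918]
```

View pics/c5.png

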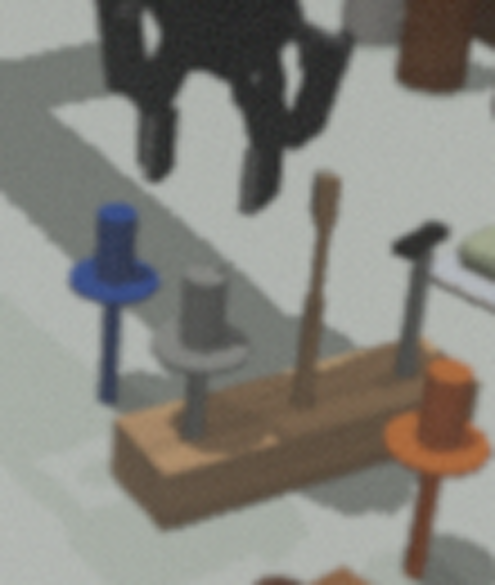

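The fingers at (155,170) and (260,200) straddle the line above the grip, whose top is at (206,275). I descend and close.

Request:
play_rows([
  [[0.002,0.001,-0.015,0,0,0,0.6],[0.001,0,-0.02,0,0,0,0.6],[0,0,-0.02,0,0,0,0.6],[0,0,-0.015,0,0,0,0.6],[0,0,0,0,0,0,0.6]],
])

```text
time: 8.45
tool_pos: [0.6005, 0.1092, 0.1195]
tool_rot: [-0.002, 0.538, 0.843, -0.001]
contact_force: [0.5, -0.2, -0.3]
gripper_width: 0.602
grasp_force: 0.0
```

Request:
play_rows([
  [[0,0,0,0,0,0,0.3],[0,0,0,0,0,0,0.15],[0,0,0,0,0,0,0],[0,0,0,0,0,0,0],[0,0,0,0,0,0,0]],
])

```text
time: 8.95
tool_pos: [0.6027, 0.1096, 0.1235]
tool_rot: [0.001, 0.538, 0.843, 0.001]
contact_force: [-0.7, -0.4, 5.1]
gripper_width: 0.259
grasp_force: 58.9
```

The grasp sits high on the grip: the grasp point is at z≈0.142 and the grip top at 0.143. I reopen, lower, and regrip.

Request:
play_rows([
  [[0,0,0,0,0,0,0.6],[0,0,0,0,0,0,0.6],[0,0,0,0,0,0,0.6]],
])

```text
time: 9.25
tool_pos: [0.6012, 0.1096, 0.1209]
tool_rot: [-0.001, 0.538, 0.843, -0.0]
contact_force: [0.4, 0.6, 0.1]
gripper_width: 0.599
grasp_force: 0.0
```

Request:
play_rows([
  [[0,0,-0.008,0,0,0,0.6],[0,0,-0.004,0,0,0,0.6],[0,0,0,0,0,0,0.6],[0,0,0,0,0,0,0.6]],
])

```text
time: 9.65
tool_pos: [0.6014, 0.1095, 0.109]
tool_rot: [-0.001, 0.538, 0.843, 0.0]
contact_force: [0.1, -0.1, -0.1]
gripper_width: 0.601
grasp_force: 0.0
```

Request:
play_rows([
  [[0,0,0,0,0,0,0.4],[0,0,0,0,0,0,0.3],[0,0,0,0,0,0,0.1],[0,0,0,0,0,0,0],[0,0,0,0,0,0,0]],
])

```text
time: 10.15
tool_pos: [0.6018, 0.1095, 0.1101]
tool_rot: [-0.0, 0.538, 0.843, 0.0]
contact_force: [-0.9, -0.4, 3.0]
gripper_width: 0.267
grasp_force: 58.8
```

Request:
play_rows([
  [[0,0,0.01,0,0,0,0],[0,0,0.02,0,0,0,0],[0,0,0.03,0,0,0,0],[0,0,0.03,0,0,0,0],[0,0,0.03,0,0,0,0],[0,0,0.03,0,0,0,0],[0,0,0.03,0,0,0,0],[0,0,0,0,0,0,0]],
])

```text
time: 10.95
tool_pos: [0.6039, 0.1098, 0.2963]
tool_rot: [0.004, 0.538, 0.843, 0.003]
contact_force: [1.1, 0.5, -0.0]
gripper_width: 0.262
grasp_force: 58.8
```

```bash
python3 - <<'E'
from h import *
p,r=cur();print(p)
S=grab("scene")
cv2.imwrite("pics/c6.png",cv2.resize(S["frame"][70:250,265:375],None,fx=3.3,fy=3.3,interpolation=cv2.INTER_CUBIC))
E
```

```text
[0.60393435 0.10977389 0.29627861]
```

View pics/c6.png

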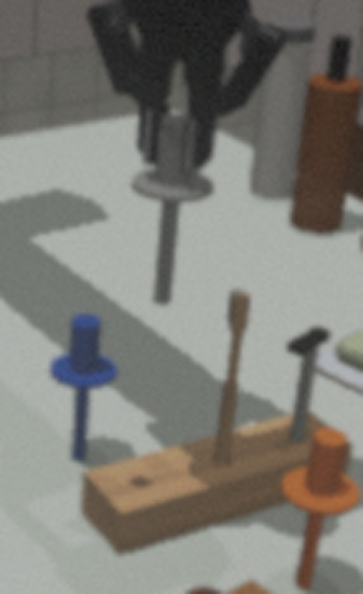

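The rod is held by the grip, about upright, with its foot at (163,300). I carry it over the tube.

Request:
play_rows([
  [[-0.0056,-0.029,0,0,0,0,0],[-0.0056,-0.029,0,0,0,0,0],[-0.0056,-0.029,0,0,0,0,0],[-0.0056,-0.029,0,0,0,0,0],[-0.0056,-0.029,0,0,0,0,0],[-0.0056,-0.029,0,0,0,0,0],[-0.0056,-0.029,0,0,0,0,0],[-0.0056,-0.029,0,0,0,0,0],[-0.0056,-0.029,0,0,0,0,0],[-0.0056,-0.029,0,0,0,0,0]],
])

```text
time: 12.0
tool_pos: [0.5445, -0.1812, 0.2872]
tool_rot: [-0.002, 0.538, 0.843, 0.0]
contact_force: [0.2, 0.3, -1.6]
gripper_width: 0.262
grasp_force: 58.9
```

Request:
play_rows([
  [[0,0,0,0,0,0,0],[0,0,0,0,0,0,0]],
])

```text
time: 12.2
tool_pos: [0.545, -0.1804, 0.2877]
tool_rot: [-0.002, 0.539, 0.842, 0.0]
contact_force: [0.2, 0.7, -0.6]
gripper_width: 0.263
grasp_force: 59.0
```

```bash
python3 - <<'E'
from h import *
import pickle
p,r=cur();print(p)
S=grab("scene");T=grab("top");pickle.dump((S,T),open("d.pkl","wb"))
print("expect",((proj(S,[p+[0,0,-.1],[.548,-.1825,.167],p+[0,0,-.015]])-[150,100])*4).round())
a=cv2.resize(S["frame"][100:250,150:250],None,fx=4,fy=4,interpolation=cv2.INTER_CUBIC)
b=cv2.resize(T["frame"][180:305,280:380],None,fx=4,fy=4,interpolation=cv2.INTER_CUBIC)
c=np.zeros((600,800,3),np.uint8);c[:,:400]=a;c[:500,400:]=b
cv2.imwrite("pics/c7.png",c)
E
```

```text
[ 0.54495987 -0.18044313  0.28771184]
expect [[141. 329.]
 [143. 365.]
 [125. 183.]]
```

View pics/c7.png

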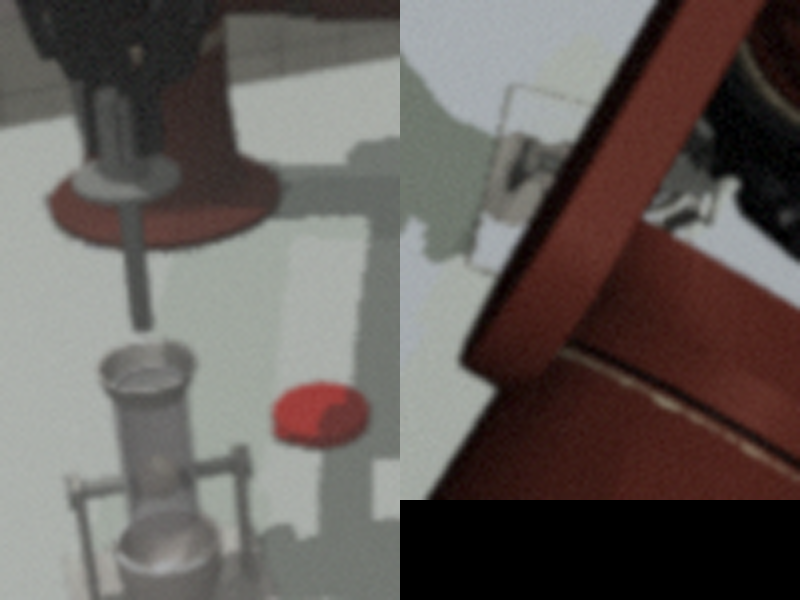

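The foot at (142,328) matches the prediction (141,329), and the mouth centre is at about (148,368). I shift +4 mm in x and descend.

Request:
play_rows([
  [[0.004,0,0,0,0,0,0],[0,0,-0.01,0,0,0,0],[0,0,-0.01,0,0,0,0],[0,0,-0.01,0,0,0,0],[0,0,-0.01,0,0,0,0],[0,0,-0.01,0,0,0,0],[0,0,0,0,0,0,0]],
])

```text
time: 13.0
tool_pos: [0.5486, -0.18, 0.237]
tool_rot: [-0.003, 0.538, 0.843, 0.0]
contact_force: [-0.6, 0.2, -0.8]
gripper_width: 0.263
grasp_force: 59.0
```

Request:
play_rows([
  [[0,0,-0.01,0,0,0,0],[0,0,-0.01,0,0,0,0],[0,0,0,0,0,0,0]],
])

```text
time: 13.3
tool_pos: [0.5487, -0.1801, 0.2174]
tool_rot: [-0.002, 0.538, 0.843, 0.0]
contact_force: [-0.7, 0.3, -1.2]
gripper_width: 0.266
grasp_force: 59.0
```

Request:
play_rows([
  [[0,0,-0.005,0,0,0,0],[0,0,-0.005,0,0,0,0],[0,0,-0.005,0,0,0,0],[0,0,-0.005,0,0,0,0],[0,0,0,0,0,0,0]],
])

```text
time: 13.8
tool_pos: [0.5498, -0.1805, 0.1997]
tool_rot: [-0.0, 0.538, 0.843, 0.0]
contact_force: [-0.4, 0.2, -0.7]
gripper_width: 0.266
grasp_force: 59.0
```

Request:
play_rows([
  [[0,0,-0.005,0,0,0,0],[0,0,-0.004,0,0,0,0],[0,0,0,0,0,0,0]],
])

```text
time: 14.1
tool_pos: [0.5489, -0.1801, 0.189]
tool_rot: [-0.002, 0.538, 0.843, 0.0]
contact_force: [0.3, 0.1, -1.1]
gripper_width: 0.26
grasp_force: 59.0
```

Request:
play_rows([
  [[0,0,-0.003,0,0,0,0],[0,0,-0.003,0,0,0,0],[0,0,0,0,0,0,0]],
])

```text
time: 14.4
tool_pos: [0.5493, -0.1803, 0.1837]
tool_rot: [-0.001, 0.538, 0.843, 0.0]
contact_force: [0.1, 0.8, -0.7]
gripper_width: 0.264
grasp_force: 59.0
```

Request:
play_rows([
  [[0,0,-0.002,0,0,0,0],[0,0,-0.001,0,0,0,0],[0,0,0,0,0,0,0]],
])

```text
time: 14.7
tool_pos: [0.5498, -0.1806, 0.1822]
tool_rot: [-0.0, 0.538, 0.843, 0.0]
contact_force: [-1.3, 0.0, 1.3]
gripper_width: 0.266
grasp_force: 59.5
```

Request:
play_rows([
  [[0,0,-0.001,0,0,0,0],[0,0,0,0,0,0,0]],
])

```text
time: 14.9
tool_pos: [0.5499, -0.1807, 0.1821]
tool_rot: [-0.0, 0.538, 0.843, 0.0]
contact_force: [-3.3, 1.2, 5.7]
gripper_width: 0.264
grasp_force: 59.9
```

```bash
python3 - <<'E'
from h import *
S=grab("scene");print(cur()[0],manip.state()["contact_force"])
cv2.imwrite("pics/c8.png",cv2.resize(S["frame"][140:260,150:240],None,fx=5,fy=5,interpolation=cv2.INTER_CUBIC))
E
```

```text
[ 0.54990422 -0.18066551  0.18212416] [-3.69395343  0.60480976  6.88501159]
```

View pics/c8.png

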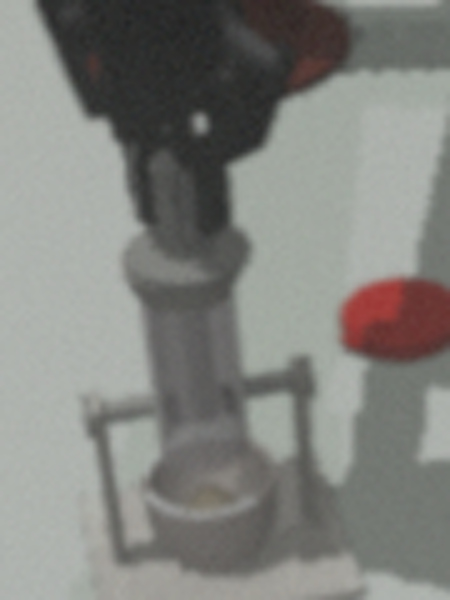

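The flange is seated on the mouth at (188,265), and the pearl shows as a cream patch in the cup at (208,497). I release and retreat upward.

Request:
play_rows([
  [[0,0,0.0005,0,0,0,0.3],[0,0,0,0,0,0,0.4],[0,0,0,0,0,0,0.6],[0,0,0,0,0,0,0.6],[0,0,0.01,0,0,0,0.6],[0,0,0.02,0,0,0,0.6],[0,0,0.04,0,0,0,0.6],[0,0,0.04,0,0,0,0.6],[-0.03,0.03,0.02,0,0,0,0.6],[-0.03,0.03,0,0,0,0,0.6]],
])

```text
time: 15.95
tool_pos: [0.4908, -0.1209, 0.3167]
tool_rot: [0.003, 0.539, 0.842, 0.001]
contact_force: [-0.1, 0.6, 1.0]
gripper_width: 0.599
grasp_force: 0.0
```

Request:
play_rows([
  [[0,0.04,0,0,0,0,0.6],[0,0.04,0,0,0,0,0.6],[0,0.04,0,0,0,0,0.6],[0,0.04,0,0,0,0,0.6],[0,0,0,0,0,0,0.6],[0,0,0,0,0,0,0.6]],
])

```text
time: 16.55
tool_pos: [0.4897, 0.0401, 0.3118]
tool_rot: [-0.0, 0.538, 0.843, 0.0]
contact_force: [0.7, -0.2, 0.1]
gripper_width: 0.598
grasp_force: 0.0
```

```bash
python3 - <<'E'
from h import *
S=grab("scene");print(cur()[0])
cv2.imwrite("pics/c9.png",cv2.resize(S["frame"][140:260,150:240],None,fx=5,fy=5,interpolation=cv2.INTER_CUBIC))
E
```

```text
[0.48973839 0.03929802 0.31162405]
```

View pics/c9.png

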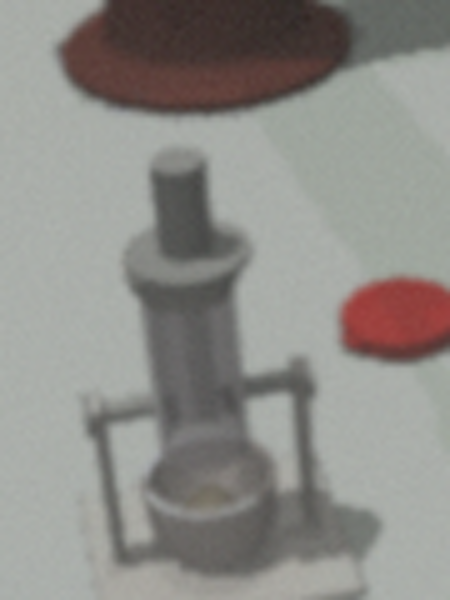

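The rod stands seated and upright with its flange on the mouth at (188,262). The tube is upright, the pearl is in the cup at (208,497), and the gripper is clear.

```bash
python3 -c "
from h import *
print(manip.job_done())"
```

```text
the job is handed in; nothing more can be done
None
```

The job is handed in: the last picture showed the tube upright, the pearl in the cup, and the rod released with its flange on the tube's mouth, though the hand-in returned no verdict.

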